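Load a battery into the test cradle and fold its clamp cover shut

TASK

Lift the blue-topped battery out of the rack and stand it on the rubber mat to change your grip, then lower it gently into the cradle so that it stands fully home between the two end posts (either way round). Swing the yellow cover down over it until it is shut, and only then fold the red flap back flat onto the cover to lock it. Keep the battery upright throughout and leave the other batteries and the things on the bench where they are.

Things in the scene. Friction and masses are not known exactly. Their poses are not given: they have to be found in the camera images.
- battery_center (a point): Centre (half-way up, 42 mm above the underside) of the battery to load: an upright block 44 mm (own x) by 62 mm (own y) by 84 mm tall, 0.5 to 0.8 kg, black case with a bright blue top 20 mm deep and two small brass terminals 5 mm high on top; z up. It starts in one of the rack's three slots.
- battery_grey_center (a point): Centre of a battery of the same size and shape with a black case and grey top; a bystander that stays in its slot.
- battery_white_center (a point): Centre of a battery of the same size and shape, all white; a bystander that stays in its slot.
- rack: Fixed grey rack, 84 (x) by 166 mm (y), origin under its centre. Batteries stand on its floor, 6 mm above the bench, at own y = -52, 0, +52 mm, length along the rack's x. Dark steel plates 82 mm high stand 2 mm off their broad faces, so a battery can only be taken by its narrow ends and lifted straight up; the ends stand free above a lip 14 mm high, 37 to 41 mm either side of the middle line.
- mat_top (a point): Centre of the top of the fixed black rubber mat, 120 mm (own x) by 110 mm (own y), 4 mm thick; z up.
- bay (a point): Centre of the bay's floor in the fixed blue cradle, 8 mm above the bench; z up. It takes the battery with its 62 mm length along y: 71 mm clear between two steel end posts (30 mm wide in x, 101 to 104 mm high above the bench) and 51 mm clear between two low side lips flared at the top (26 mm high). The posts leave no room for fingers at the ends: hold it by its broad faces.
- cover_hinge (a point): Middle of the yellow cover's hinge axis, on the -y post of the cradle: 46 mm towards own -y from the bay's centre and 104 mm above the bench. Fixed to the cradle, same axes as the bay; the hinge axis is own x.
- cover_edge (a point): Point in the middle of the yellow cover near its free edge, 84 mm from the hinge axis. The cover is a plate 54 mm wide (along the hinge axis), 6 mm thick, from 4 to 92 mm from the hinge; its two side edges near this point are free to be pinched. Own y runs from the hinge to the free edge, own z out of its top face.
- cover (a joint): Angle of the yellow cover, rad. 0: shut, level over the battery with its free edge above the +y post; it starts at 1.9 to 2.15, leaning open outwards over the -y side (it swings in the cradle's y-z plane). Stiff hinge: it stays where it is left; about 2 N at its free edge moves it. Pinched by its sides it turns between the fingers and may lag by 0.2 rad.
- flap_hinge (a point): Middle of the hinge of the red flap, at the cover's free edge: 92 mm from the cover's hinge along the cover and 7 mm above the middle of its thickness. Axis parallel to the cover's hinge.
- flap_tip (a point): Middle of the free edge of the red flap, 42 mm from flap_hinge. The flap is a plate 42 mm wide and 6 mm thick.
- flap (a joint): Angle of the red flap to the cover, rad. 0: folded back flat on top of the yellow cover, pointing to the cover's hinge; 1.57: standing square out of the cover's top face. It starts at 1.3 to 1.75. Light stiff hinge: it stays where it is left; about 1 N at its tip moves it.
- tester: Handheld battery tester lying flat, black and blue, 79 by 130 by 30 mm, origin under its centre. Bystander.
- screwdriver: Red-handled screwdriver lying on the bench. Bystander.
- wrench: Steel wrench lying on the bench near the robot. Bystander.
- spray: Small blue can with a white label, 52 mm across, 115 mm tall, origin under its centre. Bystander.
- mug: White mug, 80 mm across, 90 mm tall, origin under its centre. Bystander.
- battery: The same battery as battery_center; origin at the centre of its underside.
- cradle: The fixed cradle that carries the bay and the cover: blue base plate 90 (x) by 150 mm (y), 8 mm thick; origin under its centre, same axes as the bay.
Not all that is in view belongs to the job. What is shaped like the battery but pink is not meant.

How it is judged:
By the outcome, as a careful person would: the job done as asked, in the order asked, and still so for the second after the job is handed in, with the robot touching nothing.
It also fails if it takes over 72 s, if anything falls off the work surface, if the arm or the gripper's body presses on something with over 40 N, if the wrist force passes 120 N, or if a joint passes its speed limit or range.

ROBOT

A 7-joint arm with a two-finger parallel gripper is mounted at the origin on the work surface. World frame = base frame: x ahead of the robot, y to its left, z up, the work surface at z = 0. Lengths are in m, angles in rad, forces in N, time in s.
With the tool pointing down it reaches from about 0.425 to 0.925 m from the base axis. Payload 6.8 kg.
Tool frame: the origin (TCP) lies at the very end of the fingers, on their centre line; the grasp point (between the pads) lies 19 mm behind it; z points along the fingers, y is the line along which they close (so a half turn about z gives the same grasp; the last joint's range is limited). The gripper opens to 88 mm and grips with 3 to 60 N. Pads are 20 mm wide; open, the fingers measure 115 mm over their backs; the gripper's body (75 mm by 178 mm) begins 61 mm behind the grasp point.
Start: joints at [-1.264, 0.477, 0.022, 1.555, -0.011, 1.109, -0.083], TCP at [0.272, 0.618, 0.223] pointing down, gripper open.
Joint ranges: [-2.96, 2.96], [-0.34, 2.1], [-1.41, 1.46], [0.24, 2.44], [-1.37, 4.51], [0.17, 1.92], [-2.96, 2.96]. Speed limits (rad/s): [2.39, 2.39, 3.14, 3.14, 3.14, 3.14, 3.14].

INTERFACE

Orientations are given as a unit quaternion [x, y, z, w].
In Python, from bench import robot, get_image, camera_params gives the robot as it stands.
- The arm moves only by the tool arm_command, never from a script. Its argument "deltas" is a list of rows, each a list of 7 numbers: the finger opening in cm, from 0 to 8.78, then the shift along the tool's x, y, z in cm, then the turn, a rotation vector about the tool's x, y, z in degrees. In form: [[gripper, x, y, z, wx, wy, wz], ...]. A call has 1 to 8 rows; each row shifts and turns the commanded pose from where the row before left it, along the tool's axes as they then stand; what a row does not reach is not made up. A row lasts 1/12 s, in which the tool goes at most 41.7 mm and 7.16 degrees, less where a joint would pass 70% of its speed; a pose out of reach is approached as far as the arm can. A call with a gripper value outside its range is refused whole. The fingers move at their own pace and stop on an object; "newtons" is the grip in N (left out, the last holds). Time passes only in rows, so rows that do not move let the fingers close. It gives the time, the measured TCP pose, the force, the opening and the grip force at its end, in the units of the state.
- robot.get_state(): the state, without advancing time (a new reading comes with each control period).
- get_image(name): name is "scene" or "top" or "wrist"; returns (picture, depth): 420x560x3 uint8, red, green, blue; 420x560 float32, m along the optical axis (not along the pixel's ray), 0 where there is no reading.
- camera_params(name): a dict with "fov_y" (degrees; the focal length in pixels is half the picture's height over the tangent of half this angle, whatever the lens; pixels are square), "cx", "cy" (the principal point, pixels), "origin" and "attitude" of the camera in the world. Camera axes: x right, y up, looking along -z (the intrinsics and any distortion apply to the point x, -y, -z); pixel columns grow to the right and rows downward; lengths in m; the calibration is good to about 2 mm. The wrist camera is an equidistant fisheye: a pixel r from the principal point sees the ray r / f radians off the axis. A picture is of the moment at which its call begins: read the wrist's pose just before it. camera_params takes no time and is no camera call; for the wrist camera it gives the pose at the moment of the call.
- robot.sign_off(): hands the job in; it is judged then, once.
The state is a dict: "time_s": time; "q": joint angles; "joint_vel": joint speeds; "effort": joint torques, N m; "eef_pos": TCP position; "tool_rot": TCP orientation; "ft_force": force on the tool from outside, world axes, zero at the start; "moment": the same for the moment, N m; "opening": finger opening in m; "finger_force": force on a finger pad.
Only numpy, scipy, OpenCV 4.12 (cv2) and the standard library are available. Lean on these libraries where they do the work, as an engineer would, in place of code of your own. Each camera call takes 0.05 s, during which the arm holds its last target. There are 200 camera calls.

## Working session

There is one attempt and no reset: what is moved stays moved. The work goes in short steps, Python scripts to look and compute and a tool call to move; the robot and the scene stay as the last step left them, time stands still between calls to the robot, and variables do not carry over. Pictures are saved under pics/ and viewed, at most 10 in all, crops included, and the job is handed in when it is done.

Besides the shell and the picture viewer there is one more tool, called after "Emit:" as name(argument=value, ...) on one line, values as JSON. arm_command: Moves the arm, as the interface text tells. Its arguments: {"type":"object","properties":{"deltas":{"type":"array"},"newtons":{"type":"number"}},"required":["deltas"]}

```bash
mkdir -p pics; cat > h.py <<'E'
import numpy as np, cv2
from bench import robot, get_image, camera_params
from scipy.spatial.transform import Rotation as R
def cam(n):
    p=camera_params(n); f=210/np.tan(np.radians(p['fov_y']/2)); return p,f
def rot(p):
    a=np.array(p['attitude'],float)
    return a if a.shape==(3,3) else R.from_quat(a).as_matrix()
def pts(n,depth,p=None):
    p0,f=cam(n); p=p or p0
    v,u=np.mgrid[0:420,0:560]; x=(u-p['cx'])/f; y=(v-p['cy'])/f
    if n=='wrist':
        r=np.hypot(x,y)+1e-9; s=np.tan(r)/r; x=x*s;y=y*s
    c=np.stack([x*depth,-y*depth,-depth],-1)
    return c@rot(p).T+np.array(p['origin'])
E
python3 - <<'E'
from h import *
for n in('top','scene'):
    p=camera_params(n);print(p)
    im,d=get_image(n); np.savez(n+'.npz',im=im,d=d); cv2.imwrite(f'pics/{n}0.png',im[...,::-1])
s=robot.get_state();print(s)
E
```

```text
{'fov_y': 52.81916079571955, 'cx': 279.3346710967701, 'cy': 209.29353659866476, 'origin': array([0.4901174 , 0.05787052, 1.13694589]), 'attitude': array([-0.02916094,  0.04256293,  0.71119062, -0.70110337])}
{'fov_y': 50.92149808915778, 'cx': 278.5465554485018, 'cy': 211.16887425493317, 'origin': array([1.30963623, 0.08532387, 0.79370715]), 'attitude': array([0.27800053, 0.28200923, 0.66919862, 0.62877636])}
{'time_s': 0.1, 'q': array([-1.26413902,  0.4777246 ,  0.02232916,  1.55634256, -0.01150085,
        1.10931611, -0.0830891 ]), 'joint_vel': array([ 9.48833798e-04, -2.94618937e-04, -5.95339006e-04, -4.76490659e-03,
       -1.89062471e-03, -3.85288890e-05,  3.18582496e-05]), 'effort': array([ 4.65774981e-03, -5.84084809e+01,  1.54030457e+00, -2.73310071e+01,
       -5.41688490e-02,  1.31540454e-02,  2.59052342e-05]), 'eef_pos': array([0.27178476, 0.61726451, 0.22177813]), 'tool_rot': array([ 2.05874494e-01,  9.78578051e-01, -8.23368242e-04, -1.14864880e-04]), 'ft_force': array([-0.70286168,  0.17108639, -0.31746458]), 'moment': array([-0.04284462, -0.04805519, -0.01108054]), 'finger_force': 0.0, 'opening': 0.08770463571310413}
```

View pics/top0.png

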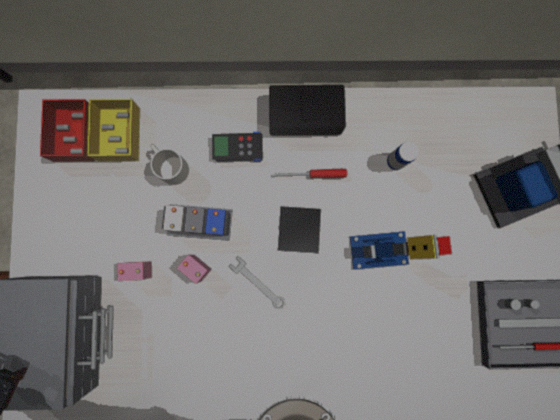

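View pics/scene0.png

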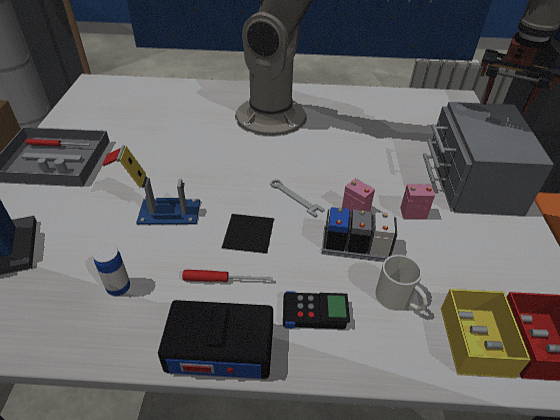

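The top view shows the blue-topped battery at the rack's right-hand end, around (215,220), with the mat at (299,229). The cradle is at (380,250), with the yellow cover leaning right at (422,247) and the red flap at (444,245). The image's up direction is +x and left is +y.

```bash
cat > m.py <<'E'
from h import *
z=np.load('top.npz'); im,d=z['im'],z['d']; P=pts('top',d)
hsv=cv2.cvtColor(im,cv2.COLOR_RGB2HSV)
def roi(m,x0,x1,y0,y1):
    o=np.zeros_like(m);o[y0:y1,x0:x1]=m[y0:y1,x0:x1];return o
def rep(n,m,zr):
    q=P[m&(P[...,2]>zr[0])&(P[...,2]<zr[1])]
    if len(q)<5: print(n,'few',len(q));return
    r=cv2.minAreaRect((q[:,:2]*1000).astype(np.float32))
    print(n,len(q),'mean',q.mean(0).round(4),'med z',np.median(q[:,2]).round(4),'rect c',np.round(r[0],1),np.round(r[1],1),round(r[2],1))
H,S,V=[hsv[...,i].astype(int) for i in range(3)]
blue=(H>100)&(H<130)&(S>120)&(V>50)
rep('bat',roi(blue,195,240,195,245),(.07,.11))
rep('rackall',roi(d>0,150,240,195,245),(.07,.11))
rep('mat',roi(V<60,265,335,195,260),(-.01,.02))
rep('cradle base',roi(blue,340,415,225,275),(-.005,.016))
rep('posts',roi(d>0,340,415,225,275),(.09,.112))
yel=(H>18)&(H<35)&(S>120)
rep('cover',roi(yel,395,445,225,270),(.05,.3))
red=((H<8)|(H>172))&(S>130)
rep('flap',roi(red,425,465,225,270),(.05,.3))
for n,m in(('cover',roi(yel,395,445,225,270)),('flap',roi(red,425,465,225,270))):
    q=P[m];i=np.argsort(q[:,1]);k=max(5,len(q)//8);print(n,'+y end',q[i[-k:]].mean(0).round(4),'-y end',q[i[:k]].mean(0).round(4))
z=np.load('scene.npz'); im,d=z['im'],z['d']; P=pts('scene',d)
hsv=cv2.cvtColor(im,cv2.COLOR_RGB2HSV);H,S,V=[hsv[...,i].astype(int) for i in range(3)]
rep('S cradle',roi((H>100)&(H<130)&(S>120),130,210,180,230),(-.005,.02))
rep('S bat',roi((H>100)&(H<130)&(S>120),320,355,200,230),(.085,.1))
rep('S mat',roi(V<60,215,280,205,260),(-.01,.02))
for n,m in(('Scover',roi((H>18)&(H<35)&(S>110),110,150,140,190)),('Sflap',roi(((H<8)|(H>172))&(S>130),95,125,140,170))):
    q=P[m];i=np.argsort(q[:,1]);k=max(5,len(q)//8);print(n,len(q),'+y end',q[i[-k:]].mean(0).round(4),'-y end',q[i[:k]].mean(0).round(4))
E
python3 m.py
```

```text
bat 366 mean [0.5683 0.1968 0.0902] med z 0.09 rect c [568.7 197.1] [43.9 59.9] 84.1
rackall 1599 mean [0.5734 0.2476 0.0888] med z 0.0896 rect c [574. 249.] [160.8  62.2] 84.4
mat 1551 mean [ 0.5544 -0.0158  0.0042] med z 0.0041 rect c [551.5 -16.6] [105.2 114.2] 86.0
cradle base 1123 mean [ 0.4925 -0.2241  0.008 ] med z 0.0079 rect c [ 492.4 -228.8] [ 84.7 147.3] 4.1
posts 163 mean [ 0.4923 -0.2352  0.1019] med z 0.1017 rect c [ 490.2 -228.4] [51.1 96.9] 5.4
cover 536 mean [ 0.4972 -0.2906  0.1529] med z 0.1535 rect c [ 497.2 -289.6] [49.3 34.5] 5.8
flap 200 mean [ 0.5004 -0.3335  0.1814] med z 0.1812 rect c [ 500.4 -333.2] [38.7 34.5] 3.8
cover +y end [ 0.5002 -0.266   0.1461] -y end [ 0.4937 -0.3043  0.1876]
flap +y end [ 0.5007 -0.3038  0.2268] -y end [ 0.4997 -0.3483  0.1739]
S cradle 1052 mean [ 0.5034 -0.2259  0.0085] med z 0.0079 rect c [ 497.8 -230. ] [ 91.2 149.4] 5.4
S bat 330 mean [0.5762 0.1965 0.0893] med z 0.0893 rect c [574.1 196.3] [43.9 65.4] 85.5
S mat 1534 mean [ 0.557  -0.0176  0.0037] med z 0.0037 rect c [555.4 -18.1] [111.1 124.1] 85.4
Scover 445 +y end [ 0.5206 -0.2702  0.1275] -y end [ 0.4996 -0.3053  0.1877]
Sflap 131 +y end [ 0.5085 -0.3194  0.1886] -y end [ 0.4866 -0.3589  0.162 ]
```

```bash
cat > go.py <<'E'
import sys
from h import *
# targets: x y z yaw(deg, direction of tool y) ; tool down. shift first, then turn (optional 5th arg: yaw tilt not used)
def rel(p,yaw,s=None):
    s=s or robot.get_state(); Rc=R.from_quat(s['tool_rot']); c,n=np.cos(np.radians(yaw)),np.sin(np.radians(yaw))
    Rt=R.from_matrix(np.array([[-n,c,0],[c,n,0],[0,0,-1.]]))
    dp=Rc.inv().apply(np.array(p)-s['eef_pos'])*100
    rv=np.degrees((Rc.inv()*Rt).as_rotvec())
    return dp.round(2),rv.round(1)
if __name__=='__main__':
    a=list(map(float,sys.argv[1:])); s=robot.get_state()
    print('t',round(s['time_s'],2),'pos',s['eef_pos'].round(4),'open',round(s['opening'],4),'F',s['ft_force'].round(1),'ff',round(s['finger_force'],1))
    print(*rel(a[:3],a[3],s))
E
python3 - <<'E'
from h import *
z=np.load('top.npz'); P=pts('top',z['d'])
q=P.reshape(-1,3)
for x in np.arange(.2,.7,.08):
    print(round(x,2),[ (round(y,2),round(float(np.percentile(q[(abs(q[:,0]-x)<.03)&(abs(q[:,1]-y)<.03)][:,2],98)),3)) for y in (.2,.3,.4,.5,.6) if ((abs(q[:,0]-x)<.03)&(abs(q[:,1]-y)<.03)).any()])
E
python3 go.py .571 .197 .2 -5.6
```

```text
0.2 [(0.2, 0.005), (0.3, 0.005), (0.4, 0.005), (0.5, 0.172), (0.6, 0.174)]
0.28 [(0.2, 0.005), (0.3, 0.004), (0.4, 0.005), (0.5, 0.342), (0.6, 0.175)]
0.36 [(0.2, 0.005), (0.3, 0.005), (0.4, 0.005), (0.5, 0.173), (0.6, 0.174)]
0.44 [(0.2, 0.084), (0.3, 0.088), (0.4, 0.089), (0.5, 0.172), (0.6, 0.174)]
0.52 [(0.2, 0.094), (0.3, 0.089), (0.4, 0.004), (0.5, 0.005), (0.6, 0.005)]
0.6 [(0.2, 0.094), (0.3, 0.095), (0.4, 0.004), (0.5, 0.005), (0.6, 0.005)]
0.68 [(0.2, 0.004), (0.3, 0.091), (0.4, 0.005), (0.5, 0.004), (0.6, 0.005)]
t 0.1 pos [0.2718 0.6173 0.2218] open 0.0877 F [-0.7  0.2 -0.3] ff 0.0
[-44.32 -26.4    2.23] [-0.1  0.1 71.8]
```

Emit:
arm_command(deltas=[[8.78,-2.2,-1.3,0,0,0,0],[8.78,-2.2,-1.3,0,0,0,0],[8.78,-2.2,-1.3,0,0,0,0],[8.78,-2.2,-1.3,0,0,0,0],[8.78,-2.2,-1.3,0,0,0,0],[8.78,-2.2,-1.3,0,0,0,0],[8.78,-2.2,-1.3,0,0,0,0],[8.78,-2.2,-1.3,0,0,0,0]], newtons=30)

```text
time_s: 0.77
eef_pos: [0.3916, 0.4503, 0.2223]
tool_rot: [0.206, 0.979, -0.0, -0.0]
ft_force: [0.7, 0.4, 0.3]
opening: 0.0877
finger_force: 0.0
```

Emit:
arm_command(deltas=[[8.78,-2.2,-1.3,0,0,0,0],[8.78,-2.2,-1.3,0,0,0,0],[8.78,-2.2,-1.3,0,0,0,0],[8.78,-2.2,-1.3,0,0,0,0],[8.78,-2.2,-1.3,0,0,0,0],[8.78,-2.2,-1.3,0,0,0,0],[8.78,-2.2,-1.3,0,0,0,0],[8.78,-2.2,-1.3,0,0,0,0]])

```text
time_s: 1.43
eef_pos: [0.5107, 0.2843, 0.2223]
tool_rot: [0.206, 0.979, -0.0, -0.0]
ft_force: [0.9, -0.7, 0.3]
opening: 0.088
finger_force: 0.0
```

Emit:
arm_command(deltas=[[8.78,-2.2,-1.3,0,0,0,0],[8.78,-2.2,-1.3,0,0,0,0],[8.78,-2.2,-1.3,0,0,0,0],[8.78,0,0,0,0,0,6],[8.78,0,0,0,0,0,6],[8.78,0,0,0,0,0,6],[8.78,0,0,0,0,0,6],[8.78,0,0,0,0,0,6]])

```text
time_s: 2.1
eef_pos: [0.5547, 0.223, 0.2222]
tool_rot: [0.455, 0.891, -0.0, -0.0]
ft_force: [0.5, -0.6, -0.6]
opening: 0.0877
finger_force: 0.0
```

Emit:
arm_command(deltas=[[8.78,0,0,0,0,0,6],[8.78,0,0,0,0,0,6],[8.78,0,0,0,0,0,6],[8.78,0,0,0,0,0,6],[8.78,0,0,0,0,0,6],[8.78,0,0,0,0,0,6],[8.78,0,0,0,0,0,6],[8.78,0,0,0,0,0,0]])

```text
time_s: 2.77
eef_pos: [0.5547, 0.2233, 0.2222]
tool_rot: [0.743, 0.669, -0.0, -0.0]
ft_force: [-0.7, 0.2, -0.1]
opening: 0.0876
finger_force: 0.0
```

```bash
python3 go.py .571 .197 .2 -5.6; python3 - <<'E'
from h import *
p=camera_params('wrist'); print(p); im,d=get_image('wrist'); np.savez('w.npz',im=im,d=d); cv2.imwrite('pics/w1.png',im[...,::-1])
P=pts('wrist',d,p); hsv=cv2.cvtColor(im,cv2.COLOR_RGB2HSV);H,S,V=[hsv[...,i].astype(int) for i in range(3)]
q=P[(H>100)&(H<130)&(S>120)&(V>50)&(P[...,2]>.086)&(P[...,2]<.1)&(np.hypot(P[...,0]-.571,P[...,1]-.197)<.06)]
print(len(q),q.mean(0),cv2.minAreaRect((q[:,:2]*1000).astype(np.float32)))
E
```

```text
t 2.77 pos [0.5547 0.2233 0.2222] open 0.0876 F [-0.7  0.2 -0.1] ff 0.0
[-2.44  1.9   2.22] [-0.   0.  -0.4]
{'fov_y': 65.70646984690485, 'cx': 280.5839635785868, 'cy': 212.65630035420926, 'origin': array([0.56236675, 0.28703651, 0.38457317]), 'attitude': array([-0.1206183 ,  0.0067137 , -0.05128879,  0.9913504 ])}
2515 [0.57139373 0.19743441 0.0901674 ] ((571.661376953125, 196.2690887451172), (44.04331970214844, 60.861228942871094), 84.79022216796875)
```

View pics/w1.png

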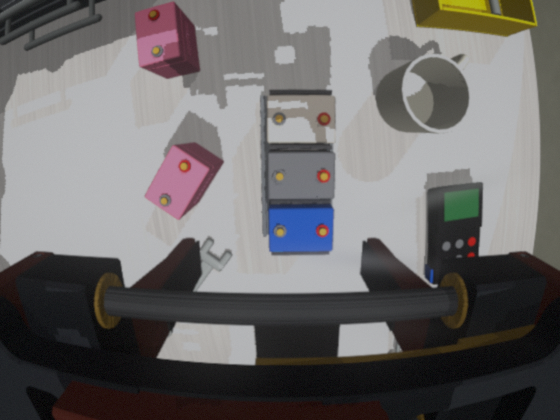

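Wrist view: the blue battery is at (300,228), the last of the three in the rack. It measures at (0.5715, 0.197), top z 0.090, which agrees with the overhead view. Next I go down and grip its narrow ends.

Emit:
arm_command(deltas=[[8.78,-1.2,1.0,0,0,0,0],[8.78,-1.25,0.95,0,0,0,0],[8.78,0,0,3.2,0,0,0],[8.78,0,0,3.2,0,0,0],[8.78,0,0,3.0,0,0,0],[8.78,0,0,3.0,0,0,0],[8.78,0,0,2.8,0,0,0],[8.78,0,0,2.5,0,0,0]])

```text
time_s: 3.48
eef_pos: [0.5712, 0.1968, 0.0437]
tool_rot: [0.74, 0.672, -0.001, -0.0]
ft_force: [-0.5, -0.1, 0.1]
opening: 0.0875
finger_force: 0.0
```

Emit:
arm_command(deltas=[[8.78,0,0,0,0,0,0],[5.0,0,0,0,0,0,0],[5.0,0,0,0,0,0,0],[5.0,0,0,0,0,0,0],[5.0,0,0,0,0,0,0],[5.0,0,0,0,0,0,0],[5.0,0,0,0,0,0,0],[5.0,0,0,0,0,0,0]], newtons=30)

```text
time_s: 4.15
eef_pos: [0.5719, 0.1976, 0.0472]
tool_rot: [0.742, 0.671, 0.001, -0.0]
ft_force: [-3.8, -0.0, 6.5]
opening: 0.0617
finger_force: 30.0
```

Emit:
arm_command(deltas=[[5.0,0,0,-0.5,0,0,0],[5.0,0,0,-1.0,0,0,0],[5.0,0,0,-1.5,0,0,0],[5.0,0,0,-1.5,0,0,0],[5.0,0,0,-1.5,0,0,0],[5.0,0,0,-1.5,0,0,0],[5.0,0,0,-1.5,0,0,0],[5.0,0,0,-1.5,0,0,0]], newtons=45)

```text
time_s: 4.82
eef_pos: [0.5714, 0.1965, 0.1516]
tool_rot: [0.742, 0.671, -0.0, -0.0]
ft_force: [-0.3, -0.1, -7.3]
opening: 0.062
finger_force: 45.0
```

Emit:
arm_command(deltas=[[5.0,0,0,-0.5,0,0,0],[5.0,0,0,0,0,0,0]])

```text
time_s: 4.98
eef_pos: [0.5727, 0.197, 0.1572]
tool_rot: [0.742, 0.671, 0.001, 0.0]
ft_force: [-0.6, 0.1, -7.7]
opening: 0.0618
finger_force: 45.0
```

```bash
python3 go.py .555 -.017 .155 -85; python3 - <<'E'
from h import *
im,d=get_image('scene'); cv2.imwrite('pics/s1.png',cv2.resize(im[130:280,80:420,::-1],None,fx=2,fy=2))
E
```

```text
t 4.98 pos [0.5727 0.197  0.1572] open 0.0618 F [-0.6  0.1 -7.7] ff 45.0
[-21.47   0.39   0.19] [ 0.1 -0.2 79.2]
```

View pics/s1.png

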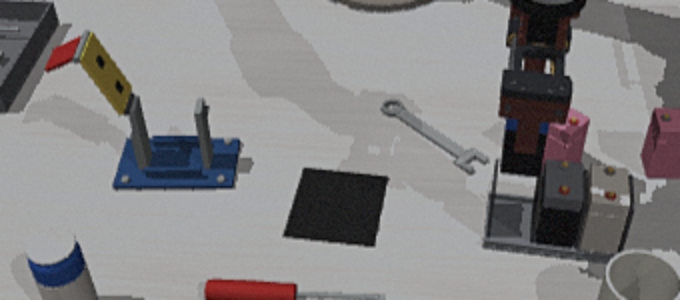

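Emit:
arm_command(deltas=[[5.0,-1.5,0,0,0,0,0],[5.0,-2.5,0.1,0,0,0,0],[5.0,-2.5,0.1,0,0,0,0],[5.0,-2.5,0.1,0,0,0,0],[5.0,-2.5,0.1,0,0,0,0],[5.0,-2.5,0,0,0,0,0],[5.0,-2.5,0,0,0,0,0],[5.0,-2.5,0,0,0,0,0]])

```text
time_s: 5.7
eef_pos: [0.5554, 0.0056, 0.1544]
tool_rot: [0.742, 0.671, -0.001, -0.001]
ft_force: [0.0, -0.0, -6.9]
opening: 0.0616
finger_force: 45.0
```

Emit:
arm_command(deltas=[[5.0,-1.5,0,0,0,0,0],[5.0,-1.0,0,0,0,0,0],[5.0,0,0,0,0,0,6.6],[5.0,0,0,0,0,0,6.6],[5.0,0,0,0,0,0,6.6],[5.0,0,0,0,0,0,6.6],[5.0,0,0,0,0,0,6.6],[5.0,0,0,0,0,0,6.6]])

```text
time_s: 6.37
eef_pos: [0.5537, -0.0168, 0.1548]
tool_rot: [0.926, 0.378, -0.001, -0.0]
ft_force: [0.3, 0.2, -7.7]
opening: 0.0618
finger_force: 45.0
```

Emit:
arm_command(deltas=[[5.0,0,0,0,0,0,6.6],[5.0,0,0,0,0,0,6.6],[5.0,0,0,0,0,0,6.6],[5.0,0,0,0,0,0,6.6],[5.0,0,0,0,0,0,6.6],[5.0,0,0,0,0,0,6.4],[5.0,0,0,2,0,0,0],[5.0,0,0,2,0,0,0]])

```text
time_s: 7.03
eef_pos: [0.555, -0.0165, 0.1153]
tool_rot: [0.999, 0.046, 0.001, -0.0]
ft_force: [-0.2, 0.8, -7.1]
opening: 0.0618
finger_force: 45.0
```

Emit:
arm_command(deltas=[[5.0,0,0,2,0,0,0],[5.0,0,0,2,0,0,0],[5.0,0,0,1,0,0,0],[5.0,0,0,0.7,0,0,0],[5.0,0,0,0.4,0,0,0],[5.0,0,0,0,0,0,0]])

```text
time_s: 7.53
eef_pos: [0.5543, -0.0173, 0.0543]
tool_rot: [0.999, 0.046, -0.0, 0.0]
ft_force: [0.1, 0.2, -7.0]
opening: 0.0614
finger_force: 45.0
```

```bash
python3 go.py .555 -.017 .045 -85.3; python3 - <<'E'
from h import *
print(robot.get_state()['q'].round(2))
im,d=get_image('scene');P=pts('scene',d);hsv=cv2.cvtColor(im,cv2.COLOR_RGB2HSV);H,S,V=[hsv[...,i].astype(int) for i in range(3)]
m=(np.hypot(P[...,0]-.555,P[...,1]+.017)<.07)&(V<90)&(P[...,2]>.006)
q=P[m]; print(len(q), np.percentile(q[:,2],[1,5,50]))
E
```

```text
t 7.53 pos [ 0.5543 -0.0173  0.0543] open 0.0614 F [ 0.1  0.2 -7. ] ff 45.0
[ 0.07 -0.02  0.93] [0.  0.  0.5]
[-0.59  0.6   0.68  2.01 -0.57  0.72 -1.04]
6756 [0.01591652 0.06630124 0.30170449]
```

Emit:
arm_command(deltas=[[5.0,0,0,0.3,0,0,0.5],[5.0,0,0,0.2,0,0,0],[5.0,0,0,0.1,0,0,0],[5.0,0,0,0.1,0,0,0],[5.0,0,0,0,0,0,0]])

```text
time_s: 8.0
eef_pos: [0.5543, -0.0173, 0.0477]
tool_rot: [0.999, 0.041, 0.0, -0.0]
ft_force: [-0.8, -0.3, -7.8]
opening: 0.0616
finger_force: 45.0
```

Emit:
arm_command(deltas=[[5.0,0,0,0.1,0,0,0],[5.0,0,0,0,0,0,0]])

```text
time_s: 8.17
eef_pos: [0.5543, -0.0173, 0.0466]
tool_rot: [0.999, 0.041, -0.0, -0.0]
ft_force: [-0.6, 0.4, -8.2]
opening: 0.0622
finger_force: 45.0
```

Emit:
arm_command(deltas=[[5.0,0,0,0.1,0,0,0],[5.0,0,0,0,0,0,0]])

```text
time_s: 8.33
eef_pos: [0.5543, -0.0174, 0.0455]
tool_rot: [0.999, 0.041, -0.0, -0.0]
ft_force: [-0.4, 0.6, -7.6]
opening: 0.0617
finger_force: 45.0
```

Emit:
arm_command(deltas=[[5.0,0,0,0.1,0,0,0],[5.0,0,0,0,0,0,0]])

```text
time_s: 8.5
eef_pos: [0.5544, -0.0174, 0.0452]
tool_rot: [0.999, 0.041, 0.0, -0.0]
ft_force: [-4.0, 1.1, 2.2]
opening: 0.0616
finger_force: 45.0
```

Emit:
arm_command(deltas=[[5.0,0,0,0.1,0,0,0],[5.0,0,0,0,0,0,0]])

```text
time_s: 8.67
eef_pos: [0.5545, -0.0174, 0.0452]
tool_rot: [0.999, 0.041, 0.0, -0.001]
ft_force: [-6.8, 2.0, 15.0]
opening: 0.0621
finger_force: 45.0
```

Emit:
arm_command(deltas=[[5.0,0,0,0.1,0,0,0],[5.0,0,0,0,0,0,0]])

```text
time_s: 8.83
eef_pos: [0.5545, -0.0175, 0.0451]
tool_rot: [0.999, 0.041, 0.0, -0.001]
ft_force: [-10.7, 3.6, 27.0]
opening: 0.0617
finger_force: 45.0
```

Emit:
arm_command(deltas=[[5.0,0,0,-0.2,0,0,0],[8.78,0,0,0,0,0,0],[8.78,0,0,0,0,0,0],[8.78,0,0,0,0,0,0],[8.78,0,0,0,0,0,0],[8.78,0,0,0,0,0,0],[8.78,0,0,-1,0,0,0],[8.78,0,0,-2,0,0,0]])

```text
time_s: 9.5
eef_pos: [0.5528, -0.0174, 0.0737]
tool_rot: [0.999, 0.041, -0.002, 0.0]
ft_force: [0.9, -0.2, 0.4]
opening: 0.088
finger_force: 0.0
```

Emit:
arm_command(deltas=[[8.78,0,0,-3,0,0,0],[8.78,0,0,-3,0,0,0],[8.78,0,0,-3,0,0,0],[8.78,0,0,0,0,0,-6.9],[8.78,0,0,0,0,0,-6.9],[8.78,0,0,0,0,0,-6.9],[8.78,0,0,0,0,0,-6.9],[8.78,0,0,0,0,0,-6.9]])

```text
time_s: 10.17
eef_pos: [0.5544, -0.0176, 0.1655]
tool_rot: [0.941, 0.338, 0.0, 0.0]
ft_force: [0.2, 0.4, -0.5]
opening: 0.0876
finger_force: 0.0
```

Emit:
arm_command(deltas=[[8.78,0,0,0,0,0,-6.9],[8.78,0,0,0,0,0,-6.9],[8.78,0,0,0,0,0,-6.9],[8.78,0,0,0,0,0,-6.9],[8.78,0,0,0,0,0,-6.9],[8.78,0,0,0,0,0,-6.9],[8.78,0,0,0,0,0,-6.9],[8.78,0,0,0,0,0,-6.9]])

```text
time_s: 10.83
eef_pos: [0.5544, -0.0178, 0.1653]
tool_rot: [0.677, 0.736, 0.0, 0.0]
ft_force: [-0.5, 0.1, 0.4]
opening: 0.0882
finger_force: 0.0
```

```bash
cat > wm.py <<'E'
from h import *
p=camera_params('wrist'); im,d=get_image('wrist'); np.savez('w.npz',im=im,d=d); cv2.imwrite('pics/w2.png',im[...,::-1])
P=pts('wrist',d,p); hsv=cv2.cvtColor(im,cv2.COLOR_RGB2HSV);H,S,V=[hsv[...,i].astype(int) for i in range(3)]
b=(H>100)&(H<130)&(S>120)&(V>50)
q=P[b&(P[...,2]>.082)&(P[...,2]<.098)&(np.hypot(P[...,0]-.555,P[...,1]+.017)<.06)]
print('bat',len(q),q.mean(0).round(4),cv2.minAreaRect((q[:,:2]*1000).astype(np.float32)))
q=P[b&(P[...,2]>.004)&(P[...,2]<.012)&(np.hypot(P[...,0]-.495,P[...,1]+.2295)<.1)]
print('cradle',len(q),q.mean(0).round(4),cv2.minAreaRect((q[:,:2]*1000).astype(np.float32)))
E
python3 wm.py; python3 go.py .555 -.017 .045 4.7
```

```text
bat 3982 [ 0.5541 -0.0157  0.0881] ((554.283203125, -17.944732666015625), (44.21067428588867, 61.96638107299805), 4.633476257324219)
cradle 1528 [ 0.4994 -0.1962  0.0081] ((493.8139343261719, -203.1912841796875), (87.7089614868164, 61.97712326049805), 4.984482765197754)
t 10.88 pos [ 0.5543 -0.0179  0.1653] open 0.0879 F [-0.   0.6  0.6] ff 0.0
[ 0.09  0.07 12.03] [0.  0.  0.4]
```

View pics/w2.png

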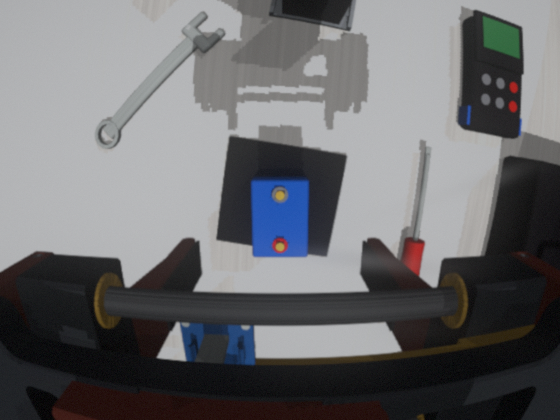

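Wrist view: the battery stands square at (280,218) on the mat, at (0.554, -0.018) with yaw 4.6°. The cradle is just visible at (215,345).

Emit:
arm_command(deltas=[[8.78,0.05,0.05,3,0,0,0.4],[8.78,0,0,3,0,0,0],[8.78,0,0,3,0,0,0],[8.78,0,0,2,0,0,0],[8.78,0,0,1,0,0,0],[3.5,0,0,0,0,0,0],[3.5,0,0,0,0,0,0],[3.5,0,0,0,0,0,0]], newtons=30)

```text
time_s: 11.55
eef_pos: [0.556, -0.017, 0.0461]
tool_rot: [0.682, 0.731, 0.001, 0.001]
ft_force: [-0.5, -0.5, 0.1]
opening: 0.0709
finger_force: 0.0
```

Emit:
arm_command(deltas=[[3.5,0,0,0,0,0,0],[3.5,0,0,0,0,0,0],[3.5,0,0,0,0,0,0],[3.5,0,0,0,0,0,0],[3.5,0,0,0,0,0,0]], newtons=45)

```text
time_s: 11.97
eef_pos: [0.5541, -0.0168, 0.045]
tool_rot: [0.682, 0.732, -0.0, -0.001]
ft_force: [-3.5, 0.1, 7.2]
opening: 0.0437
finger_force: 44.9
```

Emit:
arm_command(deltas=[[3.5,0,0,-0.5,0,0,0],[3.5,0,0,-1,0,0,0],[3.5,0,0,-2,0,0,0],[3.5,0,0,-3,0,0,0],[3.5,0,0,-3,0,0,0],[3.5,0,0,-2.5,0,0,0],[3.5,0,0,-1,0,0,0],[3.5,0,0,0,0,0,0]])

```text
time_s: 12.63
eef_pos: [0.5562, -0.0168, 0.177]
tool_rot: [0.682, 0.732, 0.002, 0.001]
ft_force: [0.9, 0.3, -7.8]
opening: 0.044
finger_force: 44.9
```

```bash
python3 go.py .496 -.2295 .175 4.8;python3 go.py .4882 -.1347 .175 4.8; python3 - <<'E'
from h import *
im,d=get_image('top'); np.savez('top2.npz',im=im,d=d);im2,d2=get_image('scene'); np.savez('scene2.npz',im=im2,d=d2)
for n,im,d in(('top',im,d),('scene',im2,d2)):
    P=pts(n,d)-np.array([.496,-.2295,0]); c,s=np.cos(np.radians(4.8)),np.sin(np.radians(4.8))
    X=P[...,0]*c+P[...,1]*s; Y=-P[...,0]*s+P[...,1]*c; Z=P[...,2]
    for a,b in((30,65),(-65,-36)):
        m=(abs(X)<.03)&(Y*1000>a)&(Y*1000<b)&(Z>.09)&(Z<.108)
        if m.sum()>3: print(n,'post',m.sum(),'X',np.percentile(X[m],[2,50,98]).round(4),'Y',np.percentile(Y[m],[2,50,98]).round(4),'Z',np.median(Z[m]))
    hsv=cv2.cvtColor(im,cv2.COLOR_RGB2HSV);H,S,V=[hsv[...,i].astype(int) for i in range(3)]
    m=(H>100)&(H<130)&(S>120)&(abs(X)<.06)&(abs(Y)<.09)&(Z<.013)&(Z>.004)
    print(n,'base X',np.percentile(X[m],[1,99]).round(4),'Y',np.percentile(Y[m],[1,99]).round(4))
E
```

```text
t 12.63 pos [ 0.5562 -0.0168  0.177 ] open 0.044 F [ 0.9  0.3 -7.8] ff 44.9
[-20.79  -7.5    0.16] [ 0.3 -0.  -0.8]
t 12.63 pos [ 0.5562 -0.0168  0.177 ] open 0.044 F [ 0.9  0.3 -7.8] ff 44.9
[-11.28  -7.61   0.16] [ 0.3 -0.  -0.8]
top post 68 X [-0.0176 -0.0029  0.0096] Y [0.0359 0.0425 0.0501] Z 0.09922863202196297
top post 46 X [-0.0208 -0.0057  0.0118] Y [-0.0462 -0.0405 -0.0362] Z 0.10519689484429706
top base X [-0.0453  0.0381] Y [-0.0698  0.0667]
scene post 60 X [-0.0149  0.0044  0.0171] Y [0.0349 0.0407 0.0483] Z 0.09913781996294802
scene post 60 X [-0.0151  0.0079  0.017 ] Y [-0.0469 -0.0402 -0.0361] Z 0.10339709619621557
scene base X [-0.0391  0.0458] Y [-0.0732  0.0734]
```

Emit:
arm_command(deltas=[[3.5,-1.5,-0.5,0,0,0,-0.4],[3.5,-2.5,-0.9,0,0,0,-0.3],[3.5,-2.7,-1.0,0,0,0,0],[3.5,-2.7,-1.0,0,0,0,0],[3.5,-2.7,-1.0,0,0,0,0],[3.5,-2.7,-1.0,0,0,0,0],[3.5,-2.5,-0.9,0,0,0,0],[3.5,-2.0,-0.7,0,0,0,0]])

```text
time_s: 13.4
eef_pos: [0.498, -0.2168, 0.1724]
tool_rot: [0.678, 0.735, -0.001, -0.002]
ft_force: [0.3, 0.6, -7.2]
opening: 0.0437
finger_force: 44.9
```

Emit:
arm_command(deltas=[[3.5,-1.5,-0.5,0,0,0,0],[3.5,0,0,0,0,0,0],[3.5,0,0,0,0,0,0]])

```text
time_s: 13.65
eef_pos: [0.4951, -0.2307, 0.1726]
tool_rot: [0.678, 0.735, -0.001, -0.002]
ft_force: [0.3, 0.2, -8.0]
opening: 0.0439
finger_force: 44.9
```

```bash
python3 go.py .496 -.2295 .175 4.8; python3 - <<'E'
from h import *
n='wrist';p=camera_params(n); im,d=get_image(n);np.savez('w3.npz',im=im,d=d); cv2.imwrite('pics/w3.png',im[...,::-1])
P=pts(n,d,p)-np.array([.496,-.2295,0]); c,s=np.cos(np.radians(4.8)),np.sin(np.radians(4.8))
X=P[...,0]*c+P[...,1]*s; Y=-P[...,0]*s+P[...,1]*c; Z=P[...,2]
m=(abs(X)<.03)&(Y*1000>25)&(Y*1000<65)&(Z>.09)&(Z<.108)
print(n,'post',m.sum(),'X',np.percentile(X[m],[2,50,98]).round(4),'Y',np.percentile(Y[m],[2,50,98]).round(4),'Z',np.median(Z[m]))
hsv=cv2.cvtColor(im,cv2.COLOR_RGB2HSV);H,S,V=[hsv[...,i].astype(int) for i in range(3)]
b=(H>100)&(H<130)&(S>120)&(V>40)
m=b&(abs(X)<.06)&(abs(Y)<.09)&(Z<.013)&(Z>.004)
print('base',m.sum(),'X',np.percentile(X[m],[1,99]).round(4),'Y',np.percentile(Y[m],[1,99]).round(4))
if m.sum()>5: print(cv2.minAreaRect((P[m][:,:2]*1000).astype(np.float32)))
m=b&(abs(X)<.05)&(abs(Y)<.06)&(Z>.2)
if m.sum()>5: print('bat',m.sum(),'X',np.percentile(X[m],[1,99]).round(4),'Y',np.percentile(Y[m],[1,99]).round(4),'Z',np.median(Z[m]))
E
```

```text
t 13.65 pos [ 0.4951 -0.2307  0.1726] open 0.0439 F [ 0.3  0.2 -8. ] ff 44.9
[ 0.12  0.1  -0.24] [-0.2 -0.1 -0.2]
wrist post 673 X [-0.0146 -0.0002  0.0136] Y [0.034  0.0398 0.0474] Z 0.1009180079564636
base 4112 X [-0.0435  0.0425] Y [0.0002 0.0712]
((-3.3259658813476562, 32.03042221069336), (87.25296783447266, 78.79810333251953), 4.646368980407715)
bat 9689 X [-0.0213  0.0209] Y [-0.0323  0.0283] Z 0.21569876230515617
```

View pics/w3.png

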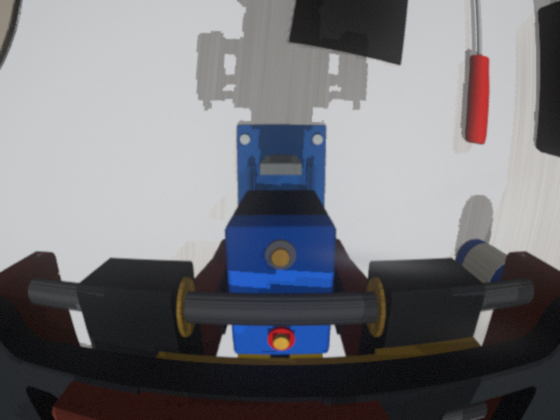

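Wrist view: the battery hangs at (280,270), directly over the cradle, with the +y post at (281,167). Post and battery are centred on each other to about 1 mm, so I lower it.

Emit:
arm_command(deltas=[[3.5,0,0,1,-0.2,-0.1,-0.2],[3.5,0,0,1.5,0,0,0],[3.5,0,0,1.5,0,0,0],[3.5,0,0,1.5,0,0,0],[3.5,0,0,1.5,0,0,0],[3.5,0,0,1,0,0,0],[3.5,0,0,0.5,0,0,0],[3.5,0,0,0,0,0,0]])

```text
time_s: 14.37
eef_pos: [0.4965, -0.2292, 0.0882]
tool_rot: [0.676, 0.737, 0.0, 0.0]
ft_force: [-0.0, 0.8, -7.2]
opening: 0.0439
finger_force: 44.9
```

Emit:
arm_command(deltas=[[3.5,0,0,0.5,0,0,0],[3.5,0,0,0.5,0,0,0],[3.5,0,0,0.5,0,0,0],[3.5,0,0,0,0,0,0]])

```text
time_s: 14.7
eef_pos: [0.4969, -0.2301, 0.074]
tool_rot: [0.676, 0.737, 0.001, 0.001]
ft_force: [0.3, -0.2, -7.6]
opening: 0.0437
finger_force: 44.9
```

Emit:
arm_command(deltas=[[3.5,0,-0.05,0.5,0,0,0],[3.5,0,0,0.5,0,0,0],[3.5,0,0,0.3,0,0,0],[3.5,0,0,0,0,0,0]])

```text
time_s: 15.03
eef_pos: [0.4963, -0.2302, 0.0609]
tool_rot: [0.676, 0.737, 0.0, 0.001]
ft_force: [0.7, -0.0, -7.8]
opening: 0.0439
finger_force: 44.9
```

Emit:
arm_command(deltas=[[3.5,0,0,0.4,0,0,0],[3.5,0,0,0.3,0,0,0],[3.5,0,0,0,0,0,0]])

```text
time_s: 15.28
eef_pos: [0.4965, -0.2303, 0.0541]
tool_rot: [0.676, 0.737, 0.001, 0.001]
ft_force: [0.0, -0.7, -7.7]
opening: 0.0441
finger_force: 44.9
```

Emit:
arm_command(deltas=[[3.5,0,0,0.2,0,0,0],[3.5,0,0,0.1,0,0,0],[3.5,0,0,0.1,0,0,0],[3.5,0,0,0,0,0,0]])

```text
time_s: 15.62
eef_pos: [0.4968, -0.2304, 0.0505]
tool_rot: [0.676, 0.737, 0.001, 0.002]
ft_force: [-0.3, 0.0, -7.2]
opening: 0.0435
finger_force: 44.9
```

Emit:
arm_command(deltas=[[3.5,0,0,0.1,0,0,0],[3.5,0,0,0,0,0,0]])

```text
time_s: 15.78
eef_pos: [0.4968, -0.2304, 0.0496]
tool_rot: [0.676, 0.737, 0.001, 0.002]
ft_force: [-0.6, 1.0, -8.0]
opening: 0.0437
finger_force: 44.9
```

Emit:
arm_command(deltas=[[3.5,0,0,0.1,0,0,0],[3.5,0,0,0,0,0,0]])

```text
time_s: 15.95
eef_pos: [0.497, -0.2306, 0.0491]
tool_rot: [0.676, 0.737, 0.001, 0.002]
ft_force: [-1.9, 0.4, -0.5]
opening: 0.0442
finger_force: 44.9
```

Emit:
arm_command(deltas=[[3.5,0,0,0.05,0,0,0],[8.78,0,0,0,0,0,0],[8.78,0,0,0,0,0,0],[8.78,0,0,0,0,0,0],[8.78,0,0,0,0,0,0],[8.78,0,0,0,0,0,0],[8.78,0,0,-1,0,0,0],[8.78,0,0,-2,0,0,0]])

```text
time_s: 16.62
eef_pos: [0.4953, -0.2298, 0.0772]
tool_rot: [0.676, 0.737, -0.0, 0.0]
ft_force: [1.3, 0.4, -0.5]
opening: 0.086
finger_force: 0.0
```

Emit:
arm_command(deltas=[[8.78,0,0,-3,0,0,0],[8.78,0,0,-3,0,0,0],[8.78,0,0,-3,0,0,0],[8.78,0,0,-3,0,0,0],[8.78,0,0,-3,0,0,0],[8.78,0,0,-2,0,0,0],[8.78,0,0,0,0,0,0]])

```text
time_s: 17.2
eef_pos: [0.4982, -0.2315, 0.2533]
tool_rot: [0.676, 0.737, 0.003, 0.005]
ft_force: [-0.3, -0.7, 0.5]
opening: 0.0881
finger_force: 0.0
```

```bash
cat > cv.py <<'E'
from h import *
O=np.array([.496,-.2300,0]);c,s=np.cos(np.radians(4.8)),np.sin(np.radians(4.8))
for n in('top','scene','wrist'):
    p=camera_params(n); im,d=get_image(n);np.savez(n+'c.npz',im=im,d=d)
    P=pts(n,d,p)-O; X=P[...,0]*c+P[...,1]*s; Y=-P[...,0]*s+P[...,1]*c; Z=P[...,2]
    hsv=cv2.cvtColor(im,cv2.COLOR_RGB2HSV);H,S,V=[hsv[...,i].astype(int) for i in range(3)]
    near=(abs(X)<.05)&(abs(Y)<.2)&(d>0)
    for k,m in(('cover',(H>18)&(H<35)&(S>110)&near&(Z>.09)&(Z<.22)),('flap',((H<8)|(H>172))&(S>130)&near&(Z>.09)&(Z<.25)),('blue',(H>100)&(H<130)&(S>120)&near&(Z>.07)&(Z<.11))):
        if m.sum()<10: print(n,k,m.sum());continue
        q=np.stack([X[m],Y[m],Z[m]],1); q0=np.median(q,0)
        u,sv,vt=np.linalg.svd(q[:,1:]-q[:,1:].mean(0),full_matrices=False); v=vt[0]*np.sign(vt[0][np.argmax(abs(vt[0]))])
        t=(q[:,1:]-q[:,1:].mean(0))@v
        e=[(q[:,1:].mean(0)+v*a).round(4) for a in np.percentile(t,[2,98])]
        print(n,k,m.sum(),'Xr',np.percentile(X[m],[2,98]).round(4),'mean',q.mean(0).round(4),'ang',round(np.degrees(np.arctan2(v[1],v[0])),1),'ends YZ',*e,'rms',round(float(sv[1]/len(q)**.5),4))
E
python3 cv.py; python3 go.py .496 -.2295 .2 4.8
python3 -c "
import cv2
from h import *
im=np.load('scenec.npz')['im'];cv2.imwrite('pics/s2.png',cv2.resize(im[120:245,80:230,::-1],None,fx=4,fy=4))"
```

```text
top cover 100 Xr [-0.0265  0.0202] mean [-0.0032 -0.0459  0.122 ] ang -38.9 ends YZ [-0.0598  0.1332] [0.0053 0.0807] rms 0.008
top flap 4
top blue 406 Xr [-0.0227  0.0194] mean [-0.0017  0.0015  0.0917] ang -0.9 ends YZ [-0.0295  0.0923] [0.0304 0.0913] rms 0.0026
scene cover 445 Xr [-0.0257  0.0272] mean [ 0.0031 -0.0607  0.152 ] ang 115.3 ends YZ [-0.0411  0.1105] [-0.0787  0.1901] rms 0.0058
scene flap 132 Xr [-0.0203  0.0208] mean [ 0.0018 -0.1036  0.1787] ang -37.4 ends YZ [-0.1126  0.1856] [-0.066  0.15 ] rms 0.0104
scene blue 406 Xr [-0.0176  0.0258] mean [0.0103 0.0006 0.0883] ang -0.9 ends YZ [-0.0304  0.0888] [0.0297 0.0878] rms 0.0056
wrist cover 2434 Xr [-0.026   0.0239] mean [-0.001  -0.056   0.1388] ang 120.3 ends YZ [-0.0294  0.0931] [-0.0698  0.1624] rms 0.0058
wrist flap 965 Xr [-0.0204  0.018 ] mean [-0.0011 -0.1013  0.1786] ang -42.7 ends YZ [-0.1098  0.1865] [-0.0159  0.0999] rms 0.0101
wrist blue 2409 Xr [-0.0197  0.0226] mean [0.0015 0.     0.092 ] ang -0.6 ends YZ [-0.0308  0.0923] [0.029  0.0917] rms 0.0011
t 17.35 pos [ 0.4957 -0.2299  0.2479] open 0.0874 F [0.  0.9 0. ] ff 0.0
[0.05 0.02 4.79] [0.2 0.1 0.1]
```

View pics/s2.png

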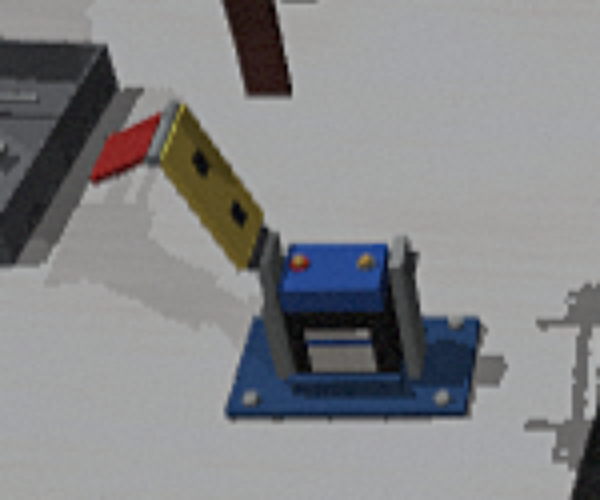

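Scene view: the battery is seated in the cradle with its blue top at (335,270) in the crop and z 0.092, so it is fully home. The cover stands open at about 116°, around (212,185), with the flap at (128,150) sticking out behind it. I'll pinch the cover's side edges and swing it along its arc.

Emit:
arm_command(deltas=[[8.78,-2,0,0,0.2,0.1,0.1],[8.78,-2.5,0,0,0,0,0],[8.78,-2.3,0,0,0,0,0],[8.78,-1.5,0,0,0,0,0],[8.78,0,0,2.5,0,0,0],[8.78,0,0,2.5,0,0,0],[8.78,0,0,2,0,0,0],[8.78,0,0,1.4,0,0,0]], newtons=15)

```text
time_s: 18.02
eef_pos: [0.5011, -0.3119, 0.1604]
tool_rot: [0.677, 0.736, -0.001, -0.003]
ft_force: [-0.4, 0.0, 0.2]
opening: 0.0879
finger_force: 0.0
```

Emit:
arm_command(deltas=[[4.5,0,0,0,0,0,0],[4.5,0,0,0,0,0,0],[4.5,0,0,0,0,0,0],[4.5,0,0,0,0,0,0],[4.5,0,0,0,0,0,0],[4.5,0,0,0,0,0,0],[4.5,0,0,0,0,0,0],[4.5,0,0,0,0,0,0]])

```text
time_s: 18.68
eef_pos: [0.5012, -0.3138, 0.1648]
tool_rot: [0.677, 0.736, -0.001, -0.001]
ft_force: [-5.6, -0.4, 4.6]
opening: 0.0537
finger_force: 15.0
```

```bash
python3 go.py .5043 -.3127 .1635 4.8
```

```text
t 18.68 pos [ 0.5012 -0.3138  0.1648] open 0.0537 F [-5.6 -0.4  4.6] ff 15.0
[0.08 0.32 0.13] [-0.1 -0.  -0. ]
```

Emit:
arm_command(deltas=[[4.5,0.98,0,-0.4,0,0,0],[4.5,1.03,0,-0.28,0,0,0],[4.5,1.05,0,-0.15,0,0,0],[4.5,1.06,0,0,0,0,0],[4.5,1.05,0,0.12,0,0,0],[4.5,1.03,0,0.26,0,0,0],[4.5,0,0,0,0,0,0]])

```text
time_s: 19.27
eef_pos: [0.4961, -0.2488, 0.1685]
tool_rot: [0.676, 0.737, -0.0, -0.002]
ft_force: [-6.1, 0.9, -0.9]
opening: 0.0537
finger_force: 15.0
```

Emit:
arm_command(deltas=[[4.5,0.99,0,0.38,0,0,0],[4.5,0.93,0,0.51,0,0,0],[4.5,0.86,0,0.62,0,0,0],[4.5,0.78,0,0.72,0,0,0],[4.5,0,0,0,0,0,0]])

```text
time_s: 19.68
eef_pos: [0.4933, -0.2132, 0.1456]
tool_rot: [0.676, 0.737, -0.0, -0.002]
ft_force: [-4.7, 0.7, -1.6]
opening: 0.0536
finger_force: 15.0
```

```bash
python3 cv.py | grep -E "cover|flap"; python3 go.py .496 -.230 .1635 4.8
```

```text
top cover 3
top flap 1
scene cover 194 Xr [-0.0249  0.0301] mean [ 0.0081 -0.0217  0.1292] ang 46.1 ends YZ [-0.0429  0.1071] [0.0126 0.1649] rms 0.0085
scene flap 56 Xr [-0.032   0.0389] mean [0.0162 0.0197 0.1731] ang 75.5 ends YZ [-0.0016  0.0904] [0.0343 0.2294] rms 0.0098
wrist cover 485 Xr [-0.0269  0.0252] mean [-0.0013  0.0179  0.1571] ang 88.1 ends YZ [0.0159 0.0965] [0.0183 0.171 ] rms 0.0054
wrist flap 3820 Xr [-0.0208  0.019 ] mean [-0.0011 -0.001   0.1923] ang 51.4 ends YZ [-0.003   0.1897] [0.0268 0.227 ] rms 0.0093
t 19.83 pos [ 0.4934 -0.2138  0.1462] open 0.0537 F [-5.7  2.5 -0.8] ff 15.0
[-1.63  0.12 -1.73] [-0.2 -0.2  0.1]
```

Emit:
arm_command(deltas=[[4.5,0.68,0,0.81,0,0,0],[4.5,0.57,0,0.89,0,0,0],[4.5,0.46,0,0.96,0,0,0],[4.5,0.33,0,1.01,0,0,0],[4.5,0.2,0,1.04,0,0,0],[4.5,0,0,0,0,0,0]])

```text
time_s: 20.33
eef_pos: [0.4916, -0.1918, 0.0982]
tool_rot: [0.676, 0.736, -0.0, -0.002]
ft_force: [-4.9, 2.1, -2.1]
opening: 0.0539
finger_force: 15.0
```

Emit:
arm_command(deltas=[[4.5,0.04,0,0.4,0,0,0],[4.5,0,0,0.3,0,0,0],[4.5,0,0,0.3,0,0,0],[4.5,0,0,0,0,0,0]])

```text
time_s: 20.67
eef_pos: [0.4917, -0.1915, 0.0892]
tool_rot: [0.677, 0.736, -0.0, -0.002]
ft_force: [-5.8, 2.6, -1.4]
opening: 0.054
finger_force: 15.0
```

```bash
python3 cv.py | grep -E "cover|flap"; python3 go.py .496 -.230 .1635 4.8;python3 -c "
import cv2
from h import *
im=np.load('scenec.npz')['im'];cv2.imwrite('pics/s3.png',cv2.resize(im[120:245,80:230,::-1],None,fx=4,fy=4))"
```

```text
top cover 5
top flap 11 Xr [-0.0273  0.014 ] mean [-0.004   0.0538  0.1663] ang 78.1 ends YZ [0.0465 0.1314] [0.0628 0.2087] rms 0.0005
scene cover 257 Xr [-0.0282  0.028 ] mean [ 0.0099 -0.012   0.1134] ang 36.2 ends YZ [-0.0344  0.097 ] [0.0725 0.1752] rms 0.0129
scene flap 67 Xr [-0.0319  0.0399] mean [0.0137 0.0427 0.1592] ang 88.5 ends YZ [0.041  0.0952] [0.045  0.2483] rms 0.0128
wrist cover 6492 Xr [-0.0283  0.0458] mean [0.0054 0.0335 0.1591] ang 53.7 ends YZ [-0.0072  0.1037] [0.0642 0.2009] rms 0.0075
wrist flap 3646 Xr [-0.02   0.019] mean [-0.0005  0.0436  0.1377] ang 98.2 ends YZ [0.0462 0.12  ] [0.0405 0.1587] rms 0.0032
t 20.82 pos [ 0.4917 -0.1915  0.0893] open 0.0536 F [-5.7  3.4 -1.3] ff 15.0
[-3.85  0.08 -7.43] [-0.2 -0.2  0.1]
```

View pics/s3.png

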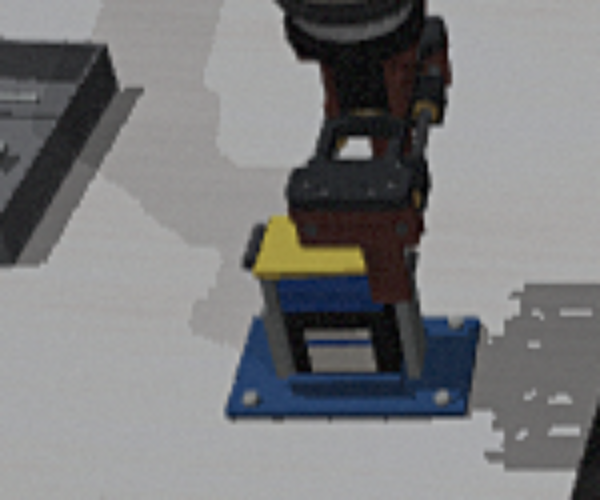

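Scene view: the cover is now nearly level over the battery, at (310,250) in the crop, with the gripper pinching its free end. I'll nudge it down, release, then press it shut from above with closed fingers.

Emit:
arm_command(deltas=[[4.5,0,0,0.1,0,0,0],[4.5,0,0,0.1,0,0,0],[4.5,0,0,0,0,0,0]])

```text
time_s: 21.07
eef_pos: [0.4917, -0.1915, 0.0875]
tool_rot: [0.677, 0.736, 0.0, -0.002]
ft_force: [-6.6, 2.7, -0.3]
opening: 0.0539
finger_force: 15.0
```

Emit:
arm_command(deltas=[[8.78,0,0,0,0,0,0],[8.78,0,0,0,0,0,0],[8.78,0,0,0,0,0,0],[8.78,0,0,0,0,0,0],[8.78,0,0,-1,0,0,0],[8.78,0,0,-2.5,0,0,0],[8.78,0,0,-3,0,0,0],[8.78,0,0,-3,0,0,0]])

```text
time_s: 21.73
eef_pos: [0.4927, -0.1931, 0.1839]
tool_rot: [0.677, 0.736, -0.0, -0.0]
ft_force: [1.7, 0.7, 0.9]
opening: 0.0878
finger_force: 0.0
```

Emit:
arm_command(deltas=[[0,-2,0,-1,0,0,0],[0,-2,0,0,0,0,0],[0,0,0,0,0,0,0],[0,0,0,0,0,0,0],[0,0,0,0,0,0,0],[0,0,0,0,0,0,0],[0,0,0,0,0,0,0],[0,0,0,0,0,0,0]])

```text
time_s: 22.4
eef_pos: [0.4963, -0.2319, 0.192]
tool_rot: [0.676, 0.737, -0.0, -0.0]
ft_force: [-0.0, 0.5, 0.2]
opening: 0.0379
finger_force: 0.0
```

```bash
python3 cv.py | grep -E "cover|flap"; python3 go.py .496 -.230 .107 4.8
```

```text
top cover 519 Xr [-0.0288  0.0218] mean [-0.0035  0.001   0.111 ] ang 18.5 ends YZ [-0.0361  0.0985] [0.0382 0.1234] rms 0.0142
top flap 108 Xr [-0.0212  0.0144] mean [-0.0035  0.045   0.143 ] ang 106.4 ends YZ [0.0515 0.1207] [0.0404 0.1587] rms 0.0027
scene cover 476 Xr [-0.0261  0.0272] mean [ 0.0034 -0.0044  0.1077] ang 1.4 ends YZ [-0.0408  0.1068] [0.0368 0.1088] rms 0.0016
scene flap 169 Xr [-0.0194  0.0301] mean [0.0094 0.0297 0.1648] ang 118.7 ends YZ [0.0528 0.1225] [-0.0037  0.2258] rms 0.0063
wrist cover 5881 Xr [-0.0263  0.0249] mean [-0.0003 -0.0037  0.1096] ang 4.4 ends YZ [-0.0415  0.1067] [0.0299 0.1122] rms 0.0098
wrist flap 1113 Xr [-0.0193  0.0184] mean [-0.0005  0.0423  0.1463] ang 101.8 ends YZ [0.0471 0.1232] [0.0401 0.1565] rms 0.0012
t 22.55 pos [ 0.4963 -0.2324  0.1922] open 0.0259 F [-0.6 -1.   0.2] ff 0.0
[ 0.24 -0.01  8.52] [-0.  -0.   0.1]
```

Emit:
arm_command(deltas=[[0,1.1,0,0,0,0,0],[0,1.1,0,0,0,0,0],[0,0,0,2,0,0,0],[0,0,0,2,0,0,0],[0,0,0,2,0,0,0],[0,0,0,1.4,0,0,0],[0,0,0,0.6,0,0,0],[0,0,0,0,0,0,0]])

```text
time_s: 23.22
eef_pos: [0.4937, -0.2094, 0.1111]
tool_rot: [0.676, 0.737, -0.001, -0.001]
ft_force: [0.2, 0.1, -0.1]
opening: 0.0002
finger_force: 0.0
```

Emit:
arm_command(deltas=[[0,0,0,0.2,0,0,0],[0,0,0,0.1,0,0,0],[0,0,0,0,0,0,0]])

```text
time_s: 23.47
eef_pos: [0.495, -0.2108, 0.11]
tool_rot: [0.677, 0.736, 0.0, 0.001]
ft_force: [0.9, -0.5, 0.4]
opening: 0.0002
finger_force: 0.0
```

Emit:
arm_command(deltas=[[0,0,0,0.1,0,0,0],[0,0,0,0,0,0,0]])

```text
time_s: 23.63
eef_pos: [0.4951, -0.211, 0.1088]
tool_rot: [0.677, 0.736, 0.0, 0.001]
ft_force: [0.1, 1.1, 0.5]
opening: 0.0003
finger_force: 0.6
```

Emit:
arm_command(deltas=[[0,0,0,0.1,0,0,0],[0,0,0,0.1,0,0,0],[0,0,0,0,0,0,0]])

```text
time_s: 23.88
eef_pos: [0.4951, -0.2109, 0.1072]
tool_rot: [0.677, 0.736, 0.001, 0.0]
ft_force: [-1.6, 2.5, 9.8]
opening: 0.0002
finger_force: 4.6
```

Emit:
arm_command(deltas=[[0,0,0,0.1,0,0,0],[0,0,0,0,0,0,0]])

```text
time_s: 24.05
eef_pos: [0.4952, -0.2109, 0.107]
tool_rot: [0.677, 0.736, 0.001, 0.0]
ft_force: [-3.6, 2.9, 18.1]
opening: 0.0007
finger_force: 9.1
```

Emit:
arm_command(deltas=[[0,0,0,0.1,0,0,0],[0,0,0,0,0,0,0]])

```text
time_s: 24.22
eef_pos: [0.4952, -0.2109, 0.1068]
tool_rot: [0.677, 0.736, 0.001, 0.0]
ft_force: [-7.8, 4.8, 27.4]
opening: 0.0005
finger_force: 13.7
```

Emit:
arm_command(deltas=[[0,0,0,-1.3,0,0,0],[0,0,0,-3,0,0,0],[0,0,0,-3.2,0,0,0],[0,2,0,0,0,0,0],[0,2.2,0,0,0,0,0],[0,2,0,0,0,0,0],[0,0,0,1.5,0,0,0],[0,0,0,1.5,0,0,0]])

```text
time_s: 24.88
eef_pos: [0.49, -0.1476, 0.1496]
tool_rot: [0.676, 0.737, 0.001, 0.001]
ft_force: [1.0, -0.2, -0.5]
opening: 0.0005
finger_force: 0.0
```

Emit:
arm_command(deltas=[[0,0,0,0,0,0,0],[0,0,0,0,0,0,0]])

```text
time_s: 25.05
eef_pos: [0.4886, -0.1492, 0.1489]
tool_rot: [0.677, 0.736, -0.001, -0.001]
ft_force: [0.1, -0.2, 0.8]
opening: -0.0
finger_force: 0.0
```

```bash
python3 cv.py | grep -E "cover|flap"; python3 go.py .496 -.230 .147 4.8
```

```text
top cover 0
top flap 0
scene cover 499 Xr [-0.0269  0.0279] mean [ 0.0038 -0.0038  0.1067] ang 0.2 ends YZ [-0.0411  0.1065] [0.0386 0.1068] rms 0.002
scene flap 140 Xr [-0.0171  0.0224] mean [0.0056 0.0529 0.1438] ang 47.5 ends YZ [0.0365 0.1259] [0.0826 0.1762] rms 0.0102
wrist cover 251 Xr [-0.0025  0.0045] mean [0.0007 0.0038 0.124 ] ang 49.7 ends YZ [-0.016   0.1006] [0.074  0.2069] rms 0.0052
wrist flap 19 Xr [0.0005 0.0025] mean [0.0011 0.0763 0.1778] ang 60.8 ends YZ [0.0729 0.1717] [0.091 0.204] rms 0.0013
t 25.2 pos [ 0.4897 -0.1496  0.15  ] open 0.0007 F [-0.  -0.4 -0.4] ff 0.0
[-8.07 -0.04  0.3 ] [ 0.1  0.  -0. ]
```

The cover reads level at 0.2°, so it is shut. Now I fold the flap from the +y side.

Emit:
arm_command(deltas=[[0,-1.1,0,0.3,0,0,0],[0,-1.2,0,0,0,0,0],[0,-0.9,0,0.2,0,0,0],[0,-0.8,0,0.3,0,0,0],[0,-0.5,0,0.35,0,0,0],[0,-0.5,0,0.35,0,0,0],[0,0,0,0,0,0,0]])

```text
time_s: 25.78
eef_pos: [0.4931, -0.1997, 0.1336]
tool_rot: [0.677, 0.736, -0.0, -0.0]
ft_force: [0.5, -0.4, -0.5]
opening: 0.0005
finger_force: 0.0
```

Emit:
arm_command(deltas=[[0,-0.4,0,0.5,0,0,0],[0,-0.3,0,0.5,0,0,0],[0,-0.2,0,0.4,0,0,0],[0,0,0,0,0,0,0]])

```text
time_s: 26.12
eef_pos: [0.4937, -0.208, 0.1193]
tool_rot: [0.677, 0.736, -0.0, -0.0]
ft_force: [-0.5, 0.4, -0.8]
opening: 0.0003
finger_force: 0.0
```

Emit:
arm_command(deltas=[[0,-0.1,0,0.3,0,0,0],[0,0,0,0.2,0,0,0],[0,0,0,0,0,0,0]])

```text
time_s: 26.37
eef_pos: [0.4942, -0.2089, 0.1149]
tool_rot: [0.677, 0.736, -0.0, -0.0]
ft_force: [0.5, -0.5, -0.3]
opening: 0.0004
finger_force: 0.0
```

```bash
python3 cv.py | grep -E "cover|flap"; python3 go.py .496 -.230 .114 4.8
```

```text
top cover 23 Xr [-0.0298  0.0215] mean [-0.0047  0.0424  0.1373] ang 80.7 ends YZ [0.0368 0.1029] [0.0549 0.2131] rms 0.0035
top flap 80 Xr [-0.0222  0.0142] mean [-0.0032  0.0412  0.1268] ang 80.9 ends YZ [0.0387 0.1109] [0.0546 0.211 ] rms 0.0033
scene cover 353 Xr [-0.0234  0.0285] mean [ 0.0083 -0.0105  0.1091] ang 25.7 ends YZ [-0.0368  0.0965] [0.0754 0.1505] rms 0.0143
scene flap 150 Xr [-0.0182  0.0214] mean [0.0077 0.0273 0.1317] ang 88.0 ends YZ [0.0266 0.1114] [0.0314 0.2482] rms 0.0128
wrist cover 1719 Xr [-0.0268  0.0256] mean [0.001  0.031  0.1587] ang 75.3 ends YZ [0.0138 0.0929] [0.0467 0.2185] rms 0.0165
wrist flap 3045 Xr [-0.02    0.0191] mean [-0.0007  0.0324  0.1184] ang 91.3 ends YZ [0.0326 0.113 ] [0.0316 0.157 ] rms 0.0066
t 26.52 pos [ 0.4944 -0.2088  0.1153] open 0.0004 F [0.9 0.5 0.4] ff 0.0
[-2.13 -0.02  0.13] [ 0. -0.  0.]
```

Emit:
arm_command(deltas=[[0,0,0,0.1,0,0,0],[0,0,0,0.1,0,0,0],[0,0,0,0,0,0,0]])

```text
time_s: 26.77
eef_pos: [0.4946, -0.2089, 0.1141]
tool_rot: [0.677, 0.736, 0.0, 0.0]
ft_force: [-1.7, 1.0, 7.7]
opening: 0.0007
finger_force: 4.2
```

Emit:
arm_command(deltas=[[0,0,0,0.1,0,0,0],[0,0,0,0,0,0,0]])

```text
time_s: 26.93
eef_pos: [0.4947, -0.2089, 0.1138]
tool_rot: [0.677, 0.736, 0.001, 0.0]
ft_force: [-4.9, 1.6, 16.2]
opening: 0.0003
finger_force: 8.1
```

Emit:
arm_command(deltas=[[0,0,0,0.1,0,0,0],[0,0,0,0,0,0,0]])

```text
time_s: 27.1
eef_pos: [0.4948, -0.2089, 0.1135]
tool_rot: [0.677, 0.736, 0.001, -0.0]
ft_force: [-6.1, 4.4, 24.3]
opening: 0.0004
finger_force: 11.9
```

Hard stop at z 0.114, the height expected for the folded flap. I'll lift clear and check.

Emit:
arm_command(deltas=[[0,0,0,-1,0,0,0],[0,0,0,-3,0,0,0],[0,0,0,-3.5,0,0,0],[0,0,0,-3.5,0,0,0],[0,0,0,-3,0,0,0],[0,2,0,-1,0,0,0],[0,3,0,0,0,0,0],[0,3,0,0,0,0,0]])

```text
time_s: 27.77
eef_pos: [0.4879, -0.1291, 0.2625]
tool_rot: [0.678, 0.735, 0.001, 0.001]
ft_force: [1.0, 0.2, -1.1]
opening: 0.0005
finger_force: 0.0
```

Emit:
arm_command(deltas=[[0,3,0,0,0,0,0],[0,3,0,0,0,0,0],[0,3,0,0,0,0,0],[0,0,0,0,0,0,0],[0,0,0,0,0,0,0]])

```text
time_s: 28.18
eef_pos: [0.4799, -0.0378, 0.2613]
tool_rot: [0.675, 0.738, 0.0, -0.0]
ft_force: [-0.2, -0.4, 0.9]
opening: 0.0003
finger_force: 0.0
```

```bash
python3 cv.py | grep -E "cover|flap|blue"; python3 go.py .496 -.230 .114 4.8;python3 -c "
from h import *
im=np.load('scenec.npz')['im'];cv2.imwrite('pics/s4.png',im[...,::-1])"
```

```text
top cover 361 Xr [-0.0293  0.0216] mean [-0.0039 -0.0206  0.107 ] ang 0.3 ends YZ [-0.0403  0.1069] [-0.0011  0.1071] rms 0.0019
top flap 0
top blue 0
scene cover 355 Xr [-0.0267  0.0282] mean [ 0.0066 -0.0119  0.1064] ang -0.6 ends YZ [-0.0415  0.1067] [0.0371 0.106 ] rms 0.0017
scene flap 181 Xr [-0.0195  0.0214] mean [0.0015 0.024  0.1137] ang 0.4 ends YZ [0.0047 0.1136] [0.0429 0.1139] rms 0.0012
scene blue 215 Xr [0.0097 0.026 ] mean [0.0216 0.0002 0.0853] ang -2.4 ends YZ [-0.0308  0.0866] [0.0298 0.0841] rms 0.0061
wrist cover 12 Xr [-0.0048 -0.0012] mean [-0.003  -0.0047  0.1071] ang 13.0 ends YZ [-0.0063  0.1067] [-0.0025  0.1076] rms 0.0006
wrist flap 184 Xr [-0.0047  0.0059] mean [0.0005 0.0214 0.1141] ang 0.4 ends YZ [0.0064 0.114 ] [0.04   0.1142] rms 0.0006
wrist blue 0
t 28.33 pos [ 0.48   -0.0407  0.2614] open 0.0006 F [-0.6  0.3  0.4] ff 0.0
[-18.99   0.03  14.74] [ 0.   0.  -0.1]
```

View pics/s4.png

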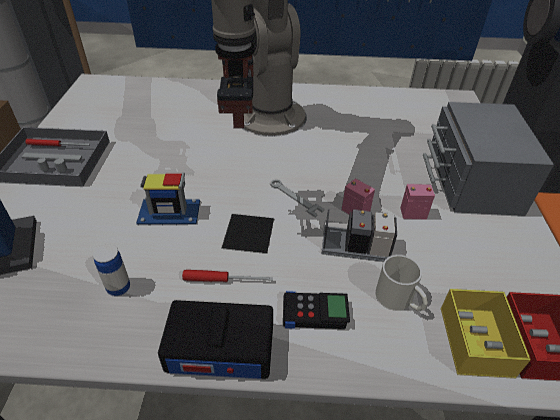

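The final view shows the cover shut and the flap flat on it at (165,182), both level to within 1°. The battery is inside, the other things are where they were, and the arm is clear.

```bash
python3 -c "
from bench import robot
print(robot.sign_off())"
```

```text
the job is handed in; nothing more can be done
None
```

The battery stands fully home in the cradle, the yellow cover is shut and the red flap is folded flat on it; the job was handed in at about 28 s, with the arm clear and the other things unmoved in the last picture.

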